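Park the torque driver on the balancer arm

ROBOT

A 6-joint arm with a two-finger parallel gripper is mounted at the origin on the work surface. World frame = base frame: x ahead of the robot, y to its left, z up, the work surface at z = 0. Lengths are in m, angles in rad, forces in N, time in s.
With the tool pointing down it reaches from about 0.425 to 0.95 m from the base axis. Payload 3.5 kg.
Tool frame: the origin (TCP) lies between the finger pads; the fingertips stand 19 mm ahead of it and the grasp point (between the pads) is the TCP; y points along the fingers, z is the direction in which the jaws open and shut, and the axes are right-handed (so a half turn about y gives the same grasp; the last joint's range is limited). The gripper opens to 85 mm and grips with 20 to 120 N. Pads are 22 mm wide; open, the fingers measure 114 mm over their backs; the gripper's body (76 mm by 85 mm) begins 54 mm behind the grasp point. The pads swing forward as they close: fully open they stand 13 mm farther back than shut.
Start: joints at [-1.269, 0.286, 1.577, -0, 1.279, -0.15], TCP at [0.295, -0.607, 0.226] pointing down, gripper open.
Joint ranges: [-2.77, 2.77], [-0.9, 2.22], [0.21, 2.48], [-1.53, 4.67], [0.24, 2.81], [-2.84, 2.84]. Speed limits (rad/s): [2.79, 2.79, 3.14, 3.14, 3.14, 3.14].

INTERFACE

Orientations are given as a unit quaternion [x, y, z, w].
In Python, from plant import get_state, read_camera, camera_model, sign_off gives the robot as it stands.
- The arm moves only by the tool carry_out, never from a script. Its argument "moves" is a list of rows, each a list of 7 numbers: the turn, a rotation vector about the tool's x, y, z in rad, then the shift along the tool's x, y, z in m, then the closure, from -1 (fully open) to 1 (shut). In form: [[wx, wy, wz, dx, dy, dz, jaw], ...]. A call has 1 to 10 rows; each row shifts and turns the commanded pose from where the row before left it, along the tool's axes as they then stand; what a row does not reach is not made up. A row lasts 1/8 s, in which the tool goes at most 62.5 mm and 10.7 degrees, less where a joint would pass 70% of its speed; a pose out of reach is approached as far as the arm can. A call is refused whole if a number of a shift passes 0.0625 or a number of a turn 0.188, either way. A call with a gripper value outside its range is refused whole. The fingers move at their own pace and stop on an object; "squeeze" is the grip in N (left out, the last holds). Time passes only in rows, so rows that do not move let the fingers close. It gives the time, the measured TCP pose, the force and the opening at its end, in the units of the state.
- get_state(): the state, without advancing time (a new reading comes with each control period).
- read_camera(name): name is "scene" or "top" or "wrist"; returns the picture (480x640x3 uint8, blue, green, red); there is no depth.
- camera_model(name): a dict with "camera_matrix" (3x3 intrinsics, pixels), "pose" (4x4, takes a point from camera to world coordinates). Camera axes: x right, y down, z forward; pixel columns grow to the right and rows downward; lengths in m; the calibration is good to about 2 mm. The wrist camera is an equidistant fisheye: a pixel r from the principal point sees the ray r / f radians off the axis. A picture is of the moment at which its call begins: read the wrist's pose just before it. camera_model takes no time and is no camera call; for the wrist camera it gives the pose at the moment of the call.
- sign_off(): hands the job in, once; it reports no verdict.
The state is a dict: "time": time; "qpos": joint angles; "dq": joint speeds; "joint_efforts": joint torques, N m; "eef_pos": TCP position; "tcp_rot": TCP orientation; "contact_force": force on the tool from outside, world axes, zero at the start; "wrist_torque": the same for the moment, N m; "opening": opening from 0.0 (shut) to 1.0 (fully open).
Only numpy, scipy, OpenCV 4.12 (cv2) and the standard library are available. Lean on these libraries where they do the work, as an engineer would, in place of code of your own. Each camera call takes 0.05 s, during which the arm holds its last target. There are 200 camera calls.

TASK

Take the orange screwdriver out of the rack and hang it by its collar in the yellow ring of the spring-balanced arm. Lower it gently, letting the arm sink under it, and keep hold until the arm carries the weight and has come to rest; only then let go and leave it hanging there upright. Leave the blue screwdriver in the rack.

Things in the scene. Friction and masses are not known exactly. Their poses are not given: they have to be found in the camera images.
- driver_orange_center (a point): Centre of the orange electric screwdriver (round, 154 mm tall, upright, bit down, 0.36-0.48 kg), z up its axis. A collar 72 mm across, 10 mm thick, is centred here. Above it the handle, 34 mm across, from 5 to 71 mm up: grip 40 mm above this point. Below it the black body, 32 mm across, to 77 mm down. It hangs by its collar in an outer pocket of the rack: pull straight up 80 mm to clear.
- driver_blue_center (a point): The same point of the blue screwdriver, alike in all but colour, in the other outer pocket of the rack, where it stays. The rack: aluminium plate 250 x 90 mm, top 90 mm above the table, three 51 mm holes in a row 80 mm apart, the middle one empty.
- ring (a point): Centre of the 51 mm hole, at the top face, of the yellow plate (80 x 80 x 10 mm) at the balancer arm's free end, 300 mm from its pivot. Unloaded: 150 mm above the table, tipped 8 degrees; it levels as it sinks. Collar seated: screwdriver's centre is 5 mm above this point. 9 mm to spare round the black body. Nothing on the arm rises above the ring; the column, 300 mm off, is 148 mm high.
- balancer_arm (a joint): Sinking of the sprung arm, rad: 0 is the upper rest (unloaded), 0.1 is 30 mm down at the ring, 0.22 the lower stop (66 mm down). It starts to sink at about 0.5 N on the ring, then 11 mm per newton. The screwdriver's weight alone settles it at 0.11 to 0.16 rad (33 to 48 mm down). Damped: it comes to rest within 0.6 s.
Mind the look-alikes: they are no part of the job. Leave any pink look-alike of the part that bears driver_orange_center alone.

How it is judged:
By the outcome, as a careful person would: the job done as asked, in the order asked, and still so for the second after the job is handed in, with the robot touching nothing.
It also fails if it takes over 45 s, if anything falls off the work surface, if the arm or the gripper's body presses on something with over 40 N, if the wrist force passes 120 N, or if a joint passes its speed limit or range.

## Working session

There is one attempt and no reset: what is moved stays moved. The work goes in short steps, Python scripts to look and compute and a tool call to move; the robot and the scene stay as the last step left them, time stands still between calls to the robot, and variables do not carry over. Pictures are saved under pics/ and viewed, about 8 in all and at most 12, crops included, and the job is handed in when it is done.

Besides the shell and the picture viewer there is one more tool, called after "Request:" as a command line: name --pt "numbers of a row" for each row, then --argument value for the rest. carry_out: Moves the arm, as the interface text tells. Its arguments: {"type":"object","properties":{"moves":{"type":"array","items":{"type":"array","items":{"type":"number"}}},"squeeze":{"type":"number"}},"required":["moves"]}

```bash
mkdir -p pics; python3 - <<'E'
from plant import *
import cv2,numpy as np
s=get_state();print({k:np.round(v,3).tolist() for k,v in s.items()})
for n in("scene","top"):
    cv2.imwrite(f"pics/{n}0.png",read_camera(n));m=camera_model(n);print(n,np.round(m["camera_matrix"],1).tolist(),np.round(m["pose"],3).tolist())
E
```

```text
{'time': 0.0, 'qpos': [-1.269, 0.287, 1.578, -0.0, 1.279, -0.15], 'dq': [0.0, -0.001, 0.001, -0.0, 0.0, -0.001], 'joint_efforts': [0.0, -40.598, -29.262, -0.0, 0.006, 0.0], 'eef_pos': [0.295, -0.607, 0.225], 'tcp_rot': [-0.158, 0.69, -0.688, 0.158], 'contact_force': [0.256, -0.652, 0.252], 'wrist_torque': [0.001, 0.007, 0.01], 'opening': 0.999}
scene [[494.7, 0.0, 320.8], [0.0, 494.7, 237.6], [0.0, 0.0, 1.0]] [[-0.4, 0.687, -0.606, 1.192], [0.917, 0.299, -0.266, 0.358], [-0.002, -0.662, -0.749, 0.892], [0.0, 0.0, 0.0, 1.0]]
top [[568.8, 0.0, 316.3], [0.0, 568.8, 242.3], [0.0, 0.0, 1.0]] [[-0.029, -0.988, 0.151, 0.365], [-0.999, 0.027, -0.02, 0.096], [0.015, -0.152, -0.988, 1.314], [0.0, 0.0, 0.0, 1.0]]
```

View pics/scene0.png

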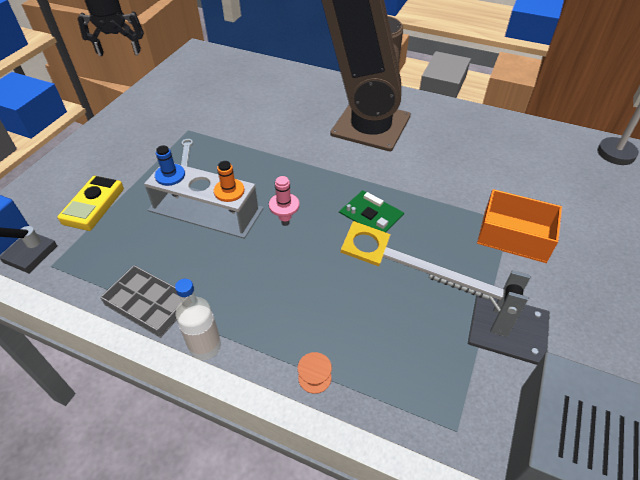

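View pics/top0.png

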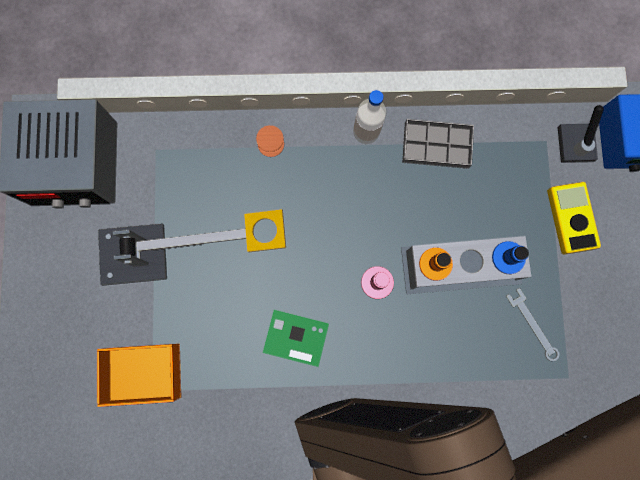

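Scene shows the orange driver at about (229,185) and the ring at (366,242); top shows the orange collar at (436,264), blue at (511,257), the pink decoy at (378,282), and the ring hole at (265,231) with the arm pivot at about (127,247).

```bash
cat > h.py <<'E'
from plant import *
import cv2,numpy as np
from scipy.spatial.transform import Rotation as R
def cast(n,px,z,m=None):
    m=m or camera_model(n);K=m["camera_matrix"];P=np.array(m["pose"])
    v=np.linalg.inv(K)@[px[0],px[1],1]
    if n=="wrist":
        r=np.hypot(v[0],v[1]);v=np.array([v[0]/r*np.sin(r),v[1]/r*np.sin(r),np.cos(r)])
    d=P[:3,:3]@v;return P[:3,3]+d*(z-P[2,3])/d[2]
def blobs(im,lo,hi,amin=150):
    m=cv2.inRange(cv2.cvtColor(im,cv2.COLOR_BGR2HSV),lo,hi)
    c,h=cv2.findContours(m,cv2.RETR_CCOMP,cv2.CHAIN_APPROX_NONE)
    return [(k,h[0][i][3]) for i,k in enumerate(c) if cv2.contourArea(k)>amin]
RNG=dict(orange=((8,180,120),(18,255,255)),yellow=((19,150,100),(30,255,255)),blue=((105,150,80),(120,255,255)),pink=((150,60,120),(179,160,255)))
E
python3 - <<'E'
from h import *
for n in("top","scene"):
    im=cv2.imread(f"pics/{n}0.png")
    for c,(lo,hi) in RNG.items():
        for k,par in blobs(im,lo,hi):
            e=cv2.fitEllipse(cv2.convexHull(k)); z=.15 if c=="yellow" else .1
            print(n,c,"hole" if par>=0 else "outer",cv2.contourArea(k),np.round(e[0],1),np.round(e[1],1),"->",np.round(cast(n,e[0],z),4))
for p in((127,247),): print("pivot",cast("top",p,.13))
print(R.from_quat(get_state()["tcp_rot"]).as_matrix().round(3))
E
```

```text
top orange outer 306.0 [135.1 374.2] [ 64.6 122.9] -> [0.2838 0.4563 0.1   ]
top orange outer 610.0 [435.3 263.5] [31.6 32.5] -> [ 0.4973 -0.1824  0.1   ]
top yellow outer 2779.5 [140.2 372.2] [56.8 93.5] -> [0.2906 0.4315 0.15  ]
top yellow outer 1379.5 [265.4 230.7] [47.5 52.3] -> [0.5698 0.1783 0.15  ]
top yellow hole 500.0 [264.5 230.2] [25.1 26.7] -> [0.5709 0.18   0.15  ]
top yellow outer 2549.5 [574.1 217.7] [51.1 83.5] -> [ 0.5803 -0.469   0.15  ]
top yellow hole 340.0 [582.3 241.5] [19.  31.7] -> [ 0.5293 -0.4812  0.15  ]
top yellow hole 265.0 [578.6 222.1] [18.4 19.6] -> [ 0.5707 -0.4775  0.15  ]
top yellow hole 587.0 [572.4 197. ] [27.9 35. ] -> [ 0.6248 -0.4699  0.15  ]
top blue outer 684.5 [508.7 257. ] [32.  33.6] -> [ 0.5069 -0.3425  0.1   ]
top blue outer 1561.0 [628.2 126.6] [53.6 68.5] -> [ 0.7946 -0.6363  0.1   ]
top pink outer 793.5 [377.  282.3] [32.2 32.8] -> [ 0.4604 -0.0549  0.1   ]
scene orange outer 4116.5 [519.9 225.1] [79.5 86.7] -> [0.3448 0.4609 0.1   ]
scene orange hole 167.5 [554.2 226.4] [ 9.4 34.9] -> [0.3191 0.53   0.1   ]
scene orange outer 539.5 [
[... 565 characters left out ...]
.3 63.3] -> [ 0.7637 -0.6244  0.1   ]
scene blue outer 528.5 [168.4 171.1] [27.9 30.7] -> [ 0.5018 -0.3482  0.1   ]
scene blue outer 3064.5 [ 27.9 104.3] [62.8 76.8] -> [ 0.4219 -0.8771  0.1   ]
scene blue outer 1867.0 [535.2  17.3] [48.9 79.9] -> [-0.6963  0.3548  0.1   ]
scene blue outer 204.5 [383.   46.3] [18.4 62.5] -> [-0.2874 -0.0692  0.1   ]
scene blue outer 6266.5 [281.2  29. ] [ 71.4 179.1] -> [-0.2635 -0.426   0.1   ]
scene blue outer 938.0 [ 1.5 28.8] [41.4 70. ] -> [ 0.1147 -1.303   0.1   ]
scene pink outer 610.5 [283.8 204. ] [29.1 32. ] -> [ 0.4917 -0.041   0.1   ]
pivot [0.54643379 0.46923125 0.13      ]
[[-0.9   -0.001  0.437]
 [-0.437  0.002 -0.9  ]
 [-0.    -1.    -0.002]]
```

Request:
carry_out --pt "0 0 0 -0.0367 0 -0.0293 -1" --pt "0 0 0 -0.0367 0 -0.0293 -1" --pt "0 0 0 -0.0367 0 -0.0293 -1" --pt "0 0 0 -0.0367 0 -0.0293 -1" --pt "0 0 0 -0.0367 0 -0.0293 -1" --pt "0 0 0 -0.0367 0 -0.0293 -1" --pt "0 0 0 -0.0367 0 -0.0293 -1" --pt "0 0 0 -0.0367 0 -0.0293 -1" --pt "0 0 0 -0.0367 0 -0.0293 -1" --pt "0 0 0 -0.0367 0 -0.0293 -1"

```text
time: 1.35
eef_pos: [0.4972, -0.1818, 0.2255]
tcp_rot: [-0.158, 0.689, -0.689, 0.158]
contact_force: [0.2, 0.1, -1.0]
opening: 1.003
```

```bash
python3 - <<'E'
from h import *
m=camera_model("wrist");im=read_camera("wrist");cv2.imwrite("pics/w1.png",im)
s=get_state();print(s["eef_pos"],s["qpos"],s["contact_force"],s["time"]);print(np.round(m["pose"],3).tolist(),m["camera_matrix"])
for k,par in blobs(im,*RNG["orange"]):
    e=cv2.fitEllipse(cv2.convexHull(k)); print(cv2.contourArea(k),e,cast("wrist",e[0],.1,m))
E
```

```text
[ 0.49864226 -0.17736647  0.22545769] [-0.53558438 -0.03622795  1.93300996  0.00434535  1.24627251  0.57882819] [-1.09734583  3.45181821 -0.53281136] 1.4
[[0.438, -0.849, -0.295, 0.573], [-0.899, -0.414, -0.144, -0.146], [-0.0, 0.328, -0.945, 0.373], [0.0, 0.0, 0.0, 1.0]] [[371.64829954   0.         319.58204893]
 [  0.         371.64829954 246.91118729]
 [  0.           0.           1.        ]]
```

View pics/w1.png

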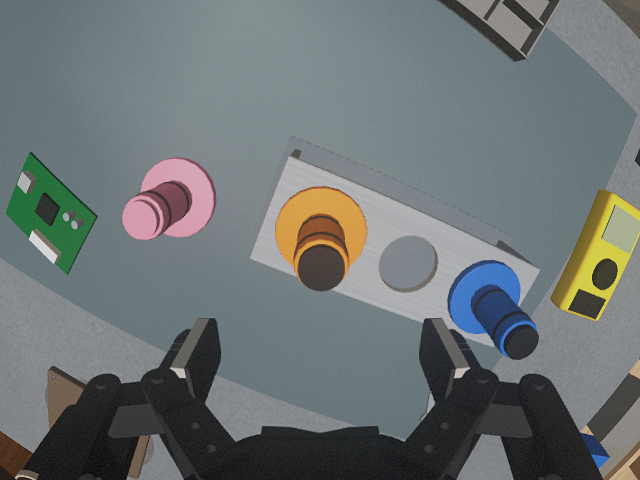

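Wrist view: orange collar about centred at (321,231), handle top (322,268), pink well left at (178,197), blue at right (484,296). I'll measure again now that the arm is still.

```bash
python3 - <<'E'
from h import *
read_camera("wrist");read_camera("wrist")
m=camera_model("wrist");im=read_camera("wrist")
s=get_state();T=s["eef_pos"];print(T,s["contact_force"],s["dq"].round(3) if hasattr(s["dq"],"round") else s["dq"])
for k,par in blobs(im,(8,120,90),(22,255,255)):
    if par<0:
        e=cv2.fitEllipse(cv2.convexHull(k)); p=np.array(m["pose"])
        # fit only the collar part: upper edge points away from the handle
        q=k[k[:,0,1]<k[:,0,1].min()+45]; g=np.array([cast("wrist",x[0].astype(float),.1,m)[:2] for x in q])
        A=np.c_[2*g,np.ones(len(g))];c=np.linalg.lstsq(A,(g**2).sum(1),rcond=None)[0]
        r=np.sqrt(c[2]+c[0]**2+c[1]**2)
        print(cv2.contourArea(k),np.round(e[0],1),"circle",c[:2].round(4),r.round(4)); d=np.array([c[0]-T[0],c[1]-T[1],0]); print("tool shift",R.from_quat(s["tcp_rot"]).inv().apply(d).round(4))
E
```

```text
[ 0.49688721 -0.18269829  0.22547951] [-0.42410175  0.35181368  0.46545146] [-0.036  0.001 -0.003 -0.001 -0.    -0.002]
189.0 [559.9 293.4] circle [ 0.5484 -0.4151] 0.0109
tool shift [ 0.0556 -0.      0.2314]
5155.5 [320.7 235.1] circle [ 0.4999 -0.1824] 0.0344
tool shift [-0.0029 -0.      0.001 ]
```

Request:
carry_out --pt "0 0 0 -0.001 0.015 0 -1" --pt "0 0 0 0 0.02 0 -1" --pt "0 0 0 0 0.02 0 -1" --pt "0 0 0 0 0.02 0 -1" --pt "0 0 0 0 0.0155 0 -1" --pt "0 0 0 0 0 0 -1" --pt "0 0 0 0 0 0 -1"

```text
time: 2.42
eef_pos: [0.4981, -0.1835, 0.1359]
tcp_rot: [0.158, -0.689, 0.689, -0.158]
contact_force: [-0.0, 0.1, -0.1]
opening: 0.999
```

Request:
carry_out --pt "0 0 0 0 0 0 1" --pt "0 0 0 0 0 0 1" --pt "0 0 0 0 0 0 1" --pt "0 0 0 0 0 0 1" --pt "0 0 0 0 0 0 1" --pt "0 0 0 0 0 0 1" --squeeze 50

```text
time: 3.18
eef_pos: [0.498, -0.1828, 0.1361]
tcp_rot: [-0.158, 0.689, -0.689, 0.159]
contact_force: [-1.3, 2.7, 5.8]
opening: 0.379
```

Request:
carry_out --pt "0 0 0 0 -0.008 0 1" --pt "0 0 0 0 -0.016 0 1" --pt "0 0 0 0 -0.02 0 1" --pt "0 0 0 0 -0.02 0 1" --pt "0 0 0 0 -0.02 0 1" --pt "0 0 0 0 -0.02 0 1" --pt "0 0 0 0 -0.02 0 1" --pt "0 0 0 0 -0.02 0 1" --pt "0 0 0 0 -0.02 0 1" --pt "0 0 0 0 0 0 1"

```text
time: 4.42
eef_pos: [0.4989, -0.1836, 0.3022]
tcp_rot: [0.157, -0.688, 0.69, -0.16]
contact_force: [-0.3, 0.1, -4.4]
opening: 0.381
```

Request:
carry_out --pt "0 0 0 0 0 0 1" --pt "0 0 0 0 0 0 1" --pt "0 0 0 0 0 0 1" --pt "0 0 0 0 0 0 1"

```text
time: 4.92
eef_pos: [0.4978, -0.1829, 0.299]
tcp_rot: [-0.159, 0.689, -0.689, 0.158]
contact_force: [0.3, 0.1, -3.8]
opening: 0.38
```

```bash
python3 - <<'E'
from h import *
m=camera_model("wrist");im=read_camera("wrist");sc=read_camera("scene");s=get_state()
print(s["eef_pos"],R.from_quat(s["tcp_rot"]).as_matrix().round(3).tolist(),s["contact_force"],s["wrist_torque"],s["opening"],s["qpos"])
cv2.imwrite("pics/lift.png",np.hstack([cv2.resize(im,(400,300)),sc[60:360,100:500]]))
E
```

```text
[ 0.4978385  -0.18295108  0.29922135] [[-0.9, -0.0, 0.437], [-0.437, 0.0, -0.9], [0.0, -1.0, -0.0]] [-1.27051336e-03 -2.68169044e-01 -4.10126778e+00] [ 0.05785923 -0.02500925  0.04087084] 0.3845940050854792 [-5.43590095e-01 -8.50633028e-02  1.84483147e+00  3.19055354e-05
  1.38220832e+00  5.75413575e-01]
```

View pics/lift.png

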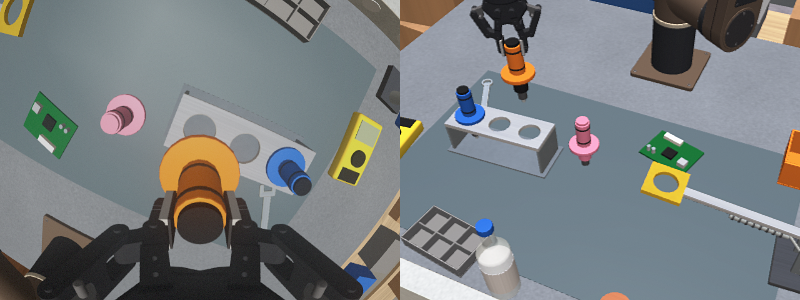

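Orange driver is held well clear of the rack; pink and blue untouched. The weight reads about 4.1 N. Moving toward the ring, and stopping short to look.

Request:
carry_out --pt "0 0 0 -0.012 0 -0.015 1" --pt "0 0 0 -0.0223 0 -0.0292 1" --pt "0 0 0 -0.0223 0 -0.0292 1" --pt "0 0 0 -0.0223 0 -0.0292 1" --pt "0 0 0 -0.0223 0 -0.0292 1" --pt "0 0 0 -0.0223 0 -0.0292 1" --pt "0 0 0 -0.0223 0 -0.0292 1" --pt "0 0 0 -0.01 0 -0.013 1" --pt "0 0 0 0 0 0 1" --pt "0 0 0 0 0 0 1"

```text
time: 6.28
eef_pos: [0.5492, 0.0672, 0.2993]
tcp_rot: [0.158, -0.689, 0.689, -0.158]
contact_force: [0.0, -0.3, -3.6]
opening: 0.381
```

```bash
python3 - <<'E'
from h import *
read_camera("wrist")
s=get_state();print(s["eef_pos"],s["contact_force"],s["opening"])
m=camera_model("wrist");im=read_camera("wrist");cv2.imwrite("pics/w2.png",im)
for k,par in blobs(im,(19,120,80),(32,255,255)):
    e=cv2.fitEllipse(k); print("w hole" if par>=0 else "w outer",cv2.contourArea(k),np.round(e[0],1),np.round(e[1],1),cast("wrist",e[0],.15,m))
for n in("top","scene"):
    im=read_camera(n);cv2.imwrite(f"pics/{n}2.png",im)
    for k,par in blobs(im,*RNG["yellow"],300):
        e=cv2.fitEllipse(k);p=cast(n,e[0],.15)
        if abs(p[1]-.18)<.05: print(n,par>=0,cv2.contourArea(k),p.round(4))
E
```

```text
[0.54922756 0.06691521 0.29939866] [ 0.62844735  0.21678305 -4.75607581] 0.3790236706355181
w outer 2049.5 [620.6 328.3] [33.8 92.2] [ 0.60000552 -0.32790316  0.15      ]
w hole 279.5 [616.5 353.4] [16.8 22.8] [ 0.5694986  -0.35583523  0.15      ]
w hole 264.5 [630.2 333.6] [14.7 23.2] [ 0.60133851 -0.35585213  0.15      ]
w outer 1001.5 [312.3 235.3] [33.2 53.1] [0.53921052 0.06753831 0.15      ]
w outer 8678.5 [207.1 144.9] [105.6 114.3] [0.57163292 0.17829018 0.15      ]
w hole 2600.0 [206.1 144.6] [53.2 62.3] [0.57148744 0.17919421 0.15      ]
top False 1350.0 [0.5716 0.1813 0.15  ]
top True 502.0 [0.5707 0.1801 0.15  ]
scene False 1297.5 [0.5702 0.1808 0.15  ]
scene True 382.0 [0.57   0.1808 0.15  ]
```

View pics/w2.png

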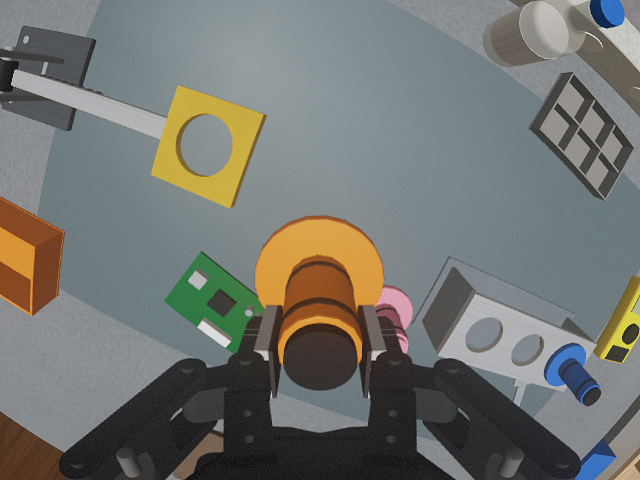

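Wrist view: ring hole at (206,145), agreeing with the other cameras at about (0.571, 0.180). Quick check of the driver's seat in the hand.

```bash
python3 - <<'E'
from h import *
T=get_state()["eef_pos"]
for n in("top","scene"):
    im=cv2.imread(f"pics/{n}2.png")
    for k,par in blobs(im,(6,150,90),(18,255,255),200):
        h=cv2.convexHull(k);e=cv2.fitEllipse(h);p=cast(n,e[0],T[2]-.04)
        if abs(p[1]-T[1])<.06: print(n,cv2.contourArea(k),np.round(e,1) if 0 else e,p.round(4),(p-T).round(4))
im=cv2.imread("pics/scene2.png");m=camera_model("scene");P=np.linalg.inv(m["pose"]);q=P@[*T,1];q=m["camera_matrix"]@q[:3];u,v=(q[:2]/q[2]).astype(int)
im2=cv2.imread("pics/top2.png");m=camera_model("top");P=np.linalg.inv(m["pose"]);q=P@[*T,1];q=m["camera_matrix"]@q[:3];a,b=(q[:2]/q[2]).astype(int)
f=lambda i,x,y:cv2.resize(i[y-50:y+50,x-50:x+50],(400,400),interpolation=cv2.INTER_CUBIC)
cv2.imwrite("pics/seat.png",np.hstack([f(im,u,v),f(im2,a,b)]))
E
```

```text
scene 872.0 ((316.5686950683594, 176.49853515625), (36.15314483642578, 37.3499870300293), 71.59371948242188) [0.5407 0.0636 0.2594] [-0.0086 -0.0033 -0.04  ]
```

View pics/seat.png

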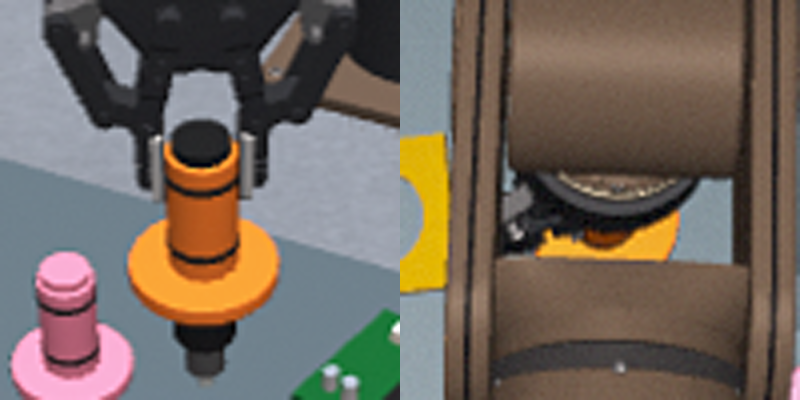

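Seat view: collar centred at crop (204,270), handle top centre (203,130), bit (206,375). Comparing these to a vertical axis.

```bash
python3 - <<'E'
from h import *
T=np.array(get_state()["eef_pos"]);m=camera_model("scene")
def pr(X):
    q=m["camera_matrix"]@(np.linalg.inv(m["pose"])@[*X,1])[:3];return q[:2]/q[2]
o=pr(T).astype(int)
for d in(.031,0,-.035,-.045,-.117):print(d,((pr(T+[0,0,d])-o+50)*4).round(0))
th=np.linspace(0,6.28,60);c=np.array([(pr(T+[.036*np.cos(t),.036*np.sin(t),-.035])-o+50)*4 for t in th]);print(c.min(0),c.max(0))
c=np.array([(pr(T+[.036*np.cos(t),.036*np.sin(t),-.045])-o+50)*4 for t in th]);print(c.min(0),c.max(0))
# wrist: collar circle from its far edge
s=get_state();mw=camera_model("wrist");im=cv2.imread("pics/w2.png")
for k,par in blobs(im,(8,120,90),(22,255,255),1000):
    if par<0 and abs(k[:,0,0].mean()-320)<60:
        q=k[k[:,0,1]<270];g=np.array([cast("wrist",x[0].astype(float),T[2]-.035,mw)[:2] for x in q])
        A=np.c_[2*g,np.ones(len(g))];c=np.linalg.lstsq(A,(g**2).sum(1),rcond=None)[0];print(cv2.contourArea(k),"collar",c[:2]-T[:2],np.sqrt(c[2]+c[0]**2+c[1]**2))
E
```

```text
0.031 [200. 148.]
0 [201. 202.]
-0.035 [201. 259.]
-0.045 [201. 275.]
-0.117 [203. 381.]
[125.24150871 209.41582897] [277.06479486 311.13081917]
[126.01728942 225.17136967] [276.63636278 326.87381356]Traceback (most recent call last):
  File "<stdin>", line 14, in <module>
    return umr_sum(a, axis, dtype, out, keepdims, initial, where)
numpy.exceptions.AxisError: axis 1 is out of bounds for array of dimension 1
```

The driver sits upright in the hand, within about 1.5 mm. Going over the ring.

Request:
carry_out --pt "0 0 0 -0.0097 0 -0.0128 1" --pt "0 0 0 -0.0146 0 -0.0195 1" --pt "0 0 0 -0.0146 0 -0.0195 1" --pt "0 0 0 -0.0146 0 -0.0195 1" --pt "0 0 0 -0.0098 0 -0.013 1" --pt "0 0 0 -0.005 0 -0.0065 1" --pt "0 0 0 0 0 0 1" --pt "0 0 0 0 0 0 1" --pt "0 0 0 0 0 0 1"

```text
time: 7.6
eef_pos: [0.5711, 0.1787, 0.2995]
tcp_rot: [0.158, -0.689, 0.689, -0.158]
contact_force: [0.5, -0.5, -4.8]
opening: 0.38
```

```bash
python3 - <<'E'
from h import *
s=get_state();T=np.array(s["eef_pos"]);print(T,s["contact_force"],(R.from_quat(s["tcp_rot"]).inv().apply([.571-T[0],.1785-T[1],0])).round(4))
im=read_camera("scene");cv2.imwrite("pics/s3.png",cv2.resize(im[100:300,280:480],(600,600),interpolation=cv2.INTER_CUBIC))
E
```

```text
[0.57114326 0.17870954 0.29950344] [ 0.52263776 -0.5281927  -4.75341485] [0.0002 0.     0.0001]
```

View pics/s3.png

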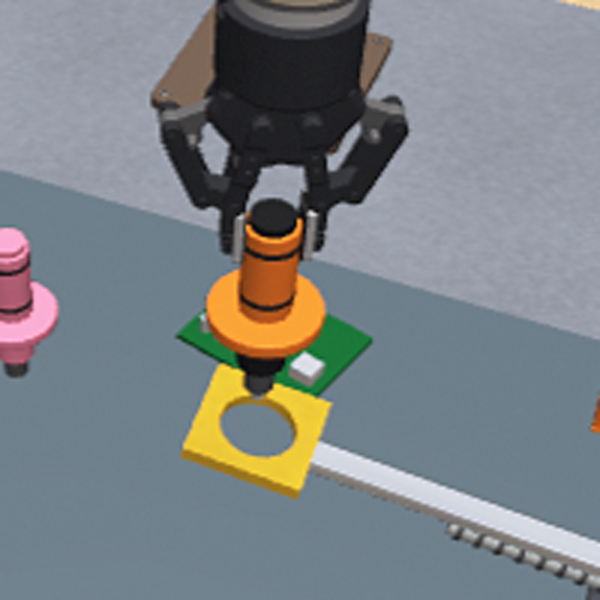

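Bit at (258,388) sits directly above the hole (258,427). Descending through the hole, short of collar contact.

Request:
carry_out --pt "0 0 0 0 0.008 0 1" --pt "0 0 0 0 0.012 0 1" --pt "0 0 0 0 0.012 0 1" --pt "0 0 0 0 0.012 0 1" --pt "0 0 0 0 0.012 0 1" --pt "0 0 0 0 0.012 0 1" --pt "0 0 0 0 0.012 0 1" --pt "0 0 0 0 0.01 0 1" --pt "0 0 0 0 0.005 0 1" --pt "0 0 0 0 0 0 1"

```text
time: 8.9
eef_pos: [0.571, 0.1793, 0.2042]
tcp_rot: [-0.159, 0.689, -0.689, 0.158]
contact_force: [0.4, -0.0, -3.6]
opening: 0.381
```

Request:
carry_out --pt "0 0 0 0 0 0 1" --pt "0 0 0 0 0 0 1"

```text
time: 9.15
eef_pos: [0.5714, 0.1795, 0.2051]
tcp_rot: [-0.158, 0.689, -0.689, 0.159]
contact_force: [-0.5, 0.1, -4.1]
opening: 0.378
```

```bash
python3 - <<'E'
from h import *
s=get_state();print(s["eef_pos"],s["contact_force"],s["wrist_torque"])
im=read_camera("scene");cv2.imwrite("pics/s4.png",cv2.resize(im[150:290,310:450],(560,560),interpolation=cv2.INTER_CUBIC))
E
```

```text
[0.57141335 0.1794652  0.20510503] [-0.50333109  0.0656306  -4.14438434] [ 0.03662358  0.0565724  -0.02268346]
```

View pics/s4.png

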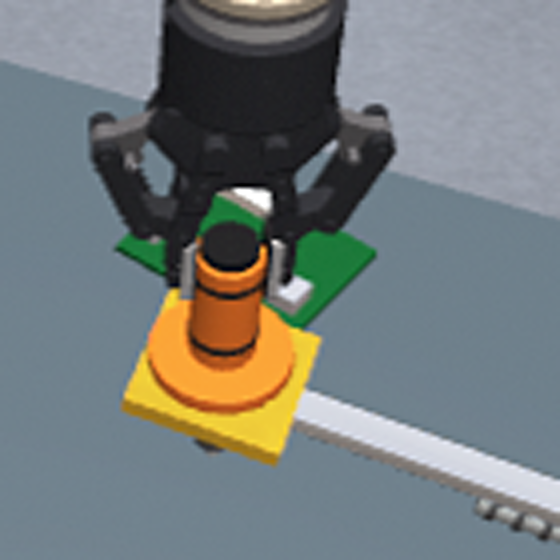

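The collar is just above the plate with the bit through the hole. Lowering gently.

Request:
carry_out --pt "0 0 0 0 0.003 0 1" --pt "0 0 0 0 0.003 0 1" --pt "0 0 0 0 0.003 0 1" --pt "0 0 0 0.0001 0.003 0.0002 1" --pt "0 0 0 0.0001 0.003 0.0002 1" --pt "0 0 0 0.0001 0.003 0.0002 1" --pt "0 0 0 0.0001 0.003 0.0002 1" --pt "0 0 0 0.0001 0.003 0.0002 1" --pt "0 0 0 0.0001 0.003 0.0002 1" --pt "0 0 0 0.0001 0.003 0.0002 1"

```text
time: 10.45
eef_pos: [0.5713, 0.1777, 0.1745]
tcp_rot: [0.158, -0.689, 0.689, -0.159]
contact_force: [0.6, -1.5, -0.8]
opening: 0.382
```

Request:
carry_out --pt "0 0 0 0 0.002 0 1" --pt "0 0 0 0 0.002 0 1" --pt "0 0 0 0 0.002 0 1" --pt "0 0 0 0 0.002 0 1" --pt "0 0 0 0 0.001 0 1" --pt "0 0 0 0 0 0 1" --pt "0 0 0 0 0 0 1" --pt "0 0 0 0 0 0 1"

```text
time: 11.45
eef_pos: [0.5711, 0.1778, 0.1655]
tcp_rot: [-0.158, 0.689, -0.689, 0.158]
contact_force: [0.4, -1.4, -0.8]
opening: 0.379
```

```bash
python3 - <<'E'
from h import *
F=[];
for i in range(5): read_camera("wrist");s=get_state();F.append(np.r_[s["contact_force"],s["wrist_torque"]])
print(s["time"],s["eef_pos"],np.mean(F,0).round(2),np.std(F,0).round(2))
E
```

```text
11.7 [0.57111569 0.17779688 0.16543559] [ 0.04 -1.32 -0.62 -0.48 -0.15 -0.01] [0.39 0.46 0.29 0.03 0.02 0.04]
```

Request:
carry_out --pt "0 0 0 0 0.0015 0 1" --pt "0 0 0 0 0.0015 0 1" --pt "0 0 0 0 0.0015 0 1" --pt "0 0 0 0 0.001 0 1" --pt "0 0 0 0 0 0 1" --pt "0 0 0 0 0 0 1" --pt "0 0 0 0 0 0 1"

```text
time: 12.58
eef_pos: [0.5711, 0.1778, 0.16]
tcp_rot: [-0.158, 0.689, -0.689, 0.158]
contact_force: [0.4, -2.5, -0.6]
opening: 0.382
```

```bash
cat > f.py <<'E'
from h import *
F=[];
for i in range(8): im=read_camera("scene");s=get_state();F.append(np.r_[s["contact_force"],s["wrist_torque"]])
print(s["time"],s["eef_pos"],np.mean(F,0).round(2),np.std(F,0).round(2))
cv2.imwrite("pics/s5.png",cv2.resize(im[150:290,310:450],(560,560),interpolation=cv2.INTER_CUBIC))
E
python3 f.py
```

```text
12.975 [0.57110239 0.1778234  0.15993487] [ 0.26 -1.95 -0.29 -0.56 -0.12 -0.04] [0.28 0.55 0.39 0.03 0.03 0.03]
```

Request:
carry_out --pt "0 0 0 0.0002 0.001 0.0005 1" --pt "0 0 0 0.0002 0.001 0.0005 1" --pt "0 0 0 0.0002 0.001 0.0004 1" --pt "0 0 0 0 0 0 1" --pt "0 0 0 0 0 0 1" --pt "0 0 0 0 0 0 1" --pt "0 0 0 0 0 0 1"

```text
time: 13.85
eef_pos: [0.5711, 0.1763, 0.157]
tcp_rot: [-0.158, 0.689, -0.689, 0.158]
contact_force: [-0.4, 2.1, -0.3]
opening: 0.38
```

```bash
python3 f.py
```

```text
14.25 [0.57114834 0.17626746 0.15690299] [-0.86  1.73 -0.21  0.3   0.09  0.02] [0.46 0.49 0.59 0.03 0.02 0.02]
```

View pics/s5.png

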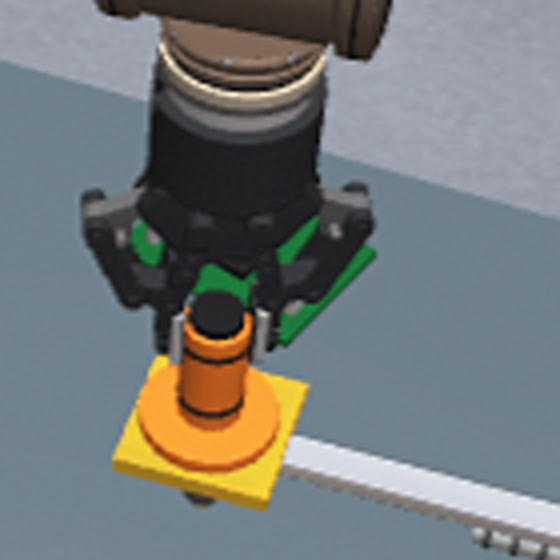

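Collar seated on the plate, arm sunk by 38 mm, and the wrist carries only about 0.2 N. Trimming out the remaining side force and the last millimetre or two.

Request:
carry_out --pt "0 0 0 -0.0002 0.001 -0.0003 1" --pt "0 0 0 -0.0001 0.001 -0.0003 1" --pt "0 0 0 0 0 0 1" --pt "0 0 0 0 0 0 1" --pt "0 0 0 0 0 0 1" --pt "0 0 0 0 0 0 1" --pt "0 0 0 0 0 0 1"

```text
time: 15.12
eef_pos: [0.5714, 0.1768, 0.1551]
tcp_rot: [0.158, -0.689, 0.689, -0.159]
contact_force: [0.6, -3.0, 0.7]
opening: 0.383
```

```bash
python3 f.py
```

```text
15.525 [0.57136761 0.17692264 0.15505613] [-0.12 -2.83  1.11 -0.44  0.02  0.  ] [0.45 0.5  0.5  0.03 0.04 0.02]
```

Request:
carry_out --pt "0 0 0 0.0002 -0.0006 0.0003 1" --pt "0 0 0 0 0 0 1" --pt "0 0 0 0 0 0 1" --pt "0 0 0 0 0 0 1" --pt "0 0 0 0 0 0 1" --pt "0 0 0 0 0 0 1"

```text
time: 16.27
eef_pos: [0.5712, 0.1768, 0.1556]
tcp_rot: [-0.158, 0.689, -0.689, 0.158]
contact_force: [-0.1, -1.0, 1.4]
opening: 0.383
```

```bash
python3 f.py
```

```text
16.675 [0.57121308 0.1767626  0.1555928 ] [ 0.63 -0.48  0.64  0.06 -0.14 -0.03] [0.7  0.63 0.49 0.04 0.03 0.02]
```

Forces are balanced (<0.7 N on each axis) and the arm is at rest. Releasing slowly.

Request:
carry_out --pt "0 0 0 0 0 0 1" --pt "0 0 0 0 0 0 0.2" --pt "0 0 0 0 0 0 0.1" --pt "0 0 0 0 0 0 0" --pt "0 0 0 0 0 0 -0.2" --pt "0 0 0 0 0 0 -0.5" --pt "0 0 0 0 0 0 -0.8" --pt "0 0 0 0 0 0 -1" --pt "0 0 0 0 0 0 -1" --pt "0 0 0 0 0 0 -1" --squeeze 20

```text
time: 17.92
eef_pos: [0.5711, 0.1766, 0.1555]
tcp_rot: [0.158, -0.689, 0.689, -0.158]
contact_force: [-0.0, -0.5, 0.9]
opening: 0.997
```

Request:
carry_out --pt "0 0 0 0 -0.008 0 -1" --pt "0 0 0 0 -0.015 0 -1" --pt "0 0 0 0 -0.02 0 -1" --pt "0 0 0 0 -0.025 0 -1" --pt "0 0 0 0 -0.025 0 -1" --pt "0 0 0 0 -0.025 0 -1" --pt "0 0 0 0 -0.02 0 -1" --pt "0 0 0 0 0 0 -1" --pt "0 0 0 0 0 0 -1" --pt "0 0 0 0 0 0 -1"

```text
time: 19.18
eef_pos: [0.5705, 0.1765, 0.2918]
tcp_rot: [-0.159, 0.689, -0.689, 0.157]
contact_force: [0.3, -0.1, 0.5]
opening: 0.993
```

```bash
python3 f.py; python3 - <<'E'
from h import *
w=read_camera("wrist");s=read_camera("scene");cv2.imwrite("pics/end.png",np.hstack([cv2.resize(w,(400,300)),s[100:400,130:530]]))
E
```

```text
19.575 [0.57112914 0.17659602 0.2934079 ] [-0.2   0.09 -0.1   0.02 -0.01  0.02] [0.59 0.56 0.52 0.02 0.03 0.02]
```

View pics/end.png

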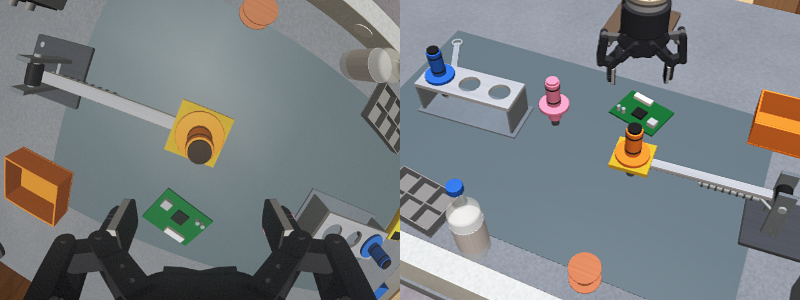

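The orange driver hangs upright in the ring at (634,150). The blue driver is still in the rack, the pink one is untouched, and the gripper is clear.

```bash
python3 -c "
from plant import *
print(sign_off())"
```

```text
the job is handed in; nothing more can be done
None
```

The orange screwdriver is hanging upright by its collar in the yellow ring, and I handed the job in at about 19.7 s on the robot's clock.

- **Lowering:** The screwdriver weighed about 4.2 N in the hand. I lowered it slowly, and the arm sank about 40 mm under it. I kept hold until the wrist force was below 0.7 N on every axis and the position was steady, then opened the gripper and backed 138 mm straight up.
- **Last checks:** The final pictures show the collar seated in the ring, the blue screwdriver still in the rack and the pink look-alike untouched. After backing off, the wrist force reads about zero, so the gripper touches nothing.
- **Disagreements:** While I trimmed the position before letting go, side forces of 2 to 3 N came and went as the collar rubbed on the plate. At one point I was pressing down with about 1 N. Both were balanced out before release. The cameras disagreed by 2 to 3 mm on the pickup position, and by under 2 mm on the ring, which has about 9 mm to spare.

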